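# Stack lens-mount parts on two assembly stands

### The arm

A 6-joint arm with a two-finger parallel gripper is mounted at the origin on a cart in front of the work surface, level with it; the furniture and walls round the work are solid. World frame = base frame: x ahead of the robot, y to its left, z up, the work surface at z = 0. Lengths are in mm, angles in rad, forces in N, time in s.
With the tool pointing down it reaches from about 350 to 950 mm from the base axis. Payload 17.4 kg.
Tool frame: the origin (TCP) lies between the finger pads; the fingertips stand arm.nose_length ahead of it and the grasp point (between the pads) lies 3 mm ahead of it (arm.nose_length is the distance from the TCP to the fingertips, in mm); z points along the fingers, y is the line along which they close (so a half turn about z gives the same grasp; the last joint's range is limited). The gripper opens to 93 mm and grips with 3 to 60 N. Pads are 15 mm wide; open, the fingers measure 128 mm over their backs; the gripper's body (75 mm by 188 mm) begins 65 mm behind the grasp point.
Start: joints at [-1.267, 0.116, 1.442, -0, 1.584, -0.038], TCP at [226.24, -635.962, 240.646] pointing down, gripper open.
Joint ranges: [-2.83, 2.83], [-0.83, 2.19], [0.07, 2.5], [-1.14, 4.28], [0.01, 3], [-2.97, 2.97]. Speed limits (rad/s): [1.89, 1.89, 2.22, 3.14, 3.14, 3.14].

### API

Orientations are given as a unit quaternion [w, x, y, z].
In Python, from station import telemetry, imaging, arm gives the robot as it stands.
- The arm moves only by the shell command python3 -m crank 'ROWS' [OPENING] [FORCE]. ROWS is JSON, a list of rows, each an object of numbers: "tx", "ty", "tz": the shift along the world's x, y, z in mm; "turn": the turn about the world's z in rad. A call has 1 to 20 rows; each row shifts and turns the commanded pose from where the row before left it; what a row does not reach is not made up. A row lasts 1/10 s, in which the tool goes at most 50 mm and 8.59 degrees, less where a joint would pass 70% of its speed; a pose out of reach is approached as far as the arm can. A call with a gripper value outside its range is refused whole. OPENING is the opening, from 0 (shut) to 1 (fully open), set as the call begins (- or left out, the last holds). The fingers move at their own pace and stop on an object; FORCE is the grip in N (left out, the last holds). Time passes only in rows, so rows that do not move let the fingers close. It gives the time, the measured TCP pose, the force, the opening and the grip force at its end, in the units of the state.
- telemetry.get_state(): the state, without advancing time (a new reading comes with each control period).
- imaging.snapshot(name): name is "scene" or "top" or "wrist"; returns a dict with "frame" (400x640x3 uint8, red, green, blue), "fx", "fy", "cx", "cy" (pixels), "camera_from_world" (4x4, takes a point from world to camera coordinates). Camera axes: x right, y down, z forward; pixel columns grow to the right and rows downward; lengths in mm; the calibration is good to about 2 mm. A picture is of the moment at which its call begins. There is no depth.
- arm.finish_job(): hands the job in; it is judged then, once.
The state is a dict: "time": time; "joint_positions": joint angles; "dq": joint speeds; "joint_torque": joint torques, N m; "tcp_pos": TCP position; "orientation": TCP orientation; "wrist_force": force on the tool from outside, world axes, zero at the start; "ft_torque": the same for the moment, N m; "finger_gap": finger opening in mm; "grasp_force": force on a finger pad.
Only numpy, scipy, OpenCV 4.12 (cv2) and the standard library are available. Lean on these libraries where they do the work, as an engineer would, in place of code of your own. Each camera call takes 0.05 s, during which the arm holds its last target. There are 200 camera calls.

### The job

Set up the two lens mounts on their assembly stands. On the stand with the round foot, slip the wide ring over the pin, then the tall sleeve, and top them with the black funnel, wide mouth down; on the stand with the square foot, slip the square plate over the pin and then the small collar. Every part must sit flat on the one below, centred and upright, and the timer, red case and stylus must be left where they are.

Things in the scene. Friction and masses are not known exactly. Their poses are not given: they have to be found in the camera images.
- round_stand: Assembly stand fixed to the worktop: grey round foot, 90 mm diameter, 12 mm thick, with an upright steel pin in its centre, 12 mm diameter, standing 30 mm above the foot (tip 42 mm above the worktop), the last 6 mm tapered to 5 mm. Origin: centre of the underside, on the pin's axis; z up.
- square_stand: Assembly stand fixed to the worktop: grey square foot, 88 x 88 mm, 12 mm thick, with an upright steel pin in its centre, 12 mm diameter, standing 22 mm above the foot (tip 34 mm above the worktop), the last 6 mm tapered to 5 mm. Origin: centre of the underside, on the pin's axis; z up, x and y along the foot's sides.
- wide_ring: Loose flat dark steel ring, the widest part: outer diameter 64 mm, through bore 22 mm, 14 mm thick, six small bright dots on its upper face; about 100 g. Lies flat on the worktop. Origin: centre of the underside; z is the bore's axis.
- sleeve: Loose dark steel sleeve, the tall round part: outer diameter 44 mm, through bore 22 mm, 30 mm high; about 90 g. Stands upright. Origin: centre of the underside; z is the bore's axis.
- collar: Loose dark steel collar, the smallest round part: outer diameter 32 mm, through bore 22 mm, 14 mm thick; about 40 g. Lies flat. Origin: centre of the underside; z is the bore's axis.
- square_plate: Loose square dark steel plate, 52 x 52 mm, 14 mm thick, with a 22 mm through bore in its centre; about 90 g. Lies flat. Origin: centre of the underside; z is the bore's axis, x and y are parallel to its sides. Its final turn about the pin does not matter.
- funnel: Loose black cone-shaped plastic scope funnel, 35 mm high, standing mouth down on the worktop, about 30 g: base 40 mm diameter, upright for its lowest 4 mm, then tapering evenly (about 20 degrees to its axis) to about 18 mm diameter at 33 mm height; closed on top. It can be gripped across the foot of the cone like a 40 mm disc, or on the cone. Origin: centre of the underside (the wide mouth); z points from the mouth to the neck.
- timer: Bystander: cream table timer, a flat-sided box 26 x 72 x 60 mm high standing on its edge, loose. Origin: centre of the underside.
- red_case: Bystander: red moulded spectacle case, 50 x 105 x 26 mm high, loose, long side along its y. Origin: centre of the underside.
- stylus: Bystander: pale stylus pen, 151 mm long, 13 mm thick, lying loose behind the stands, long side along its x. Origin: centre of the underside.
Mind the look-alikes: they are no part of the job. Leave any green or purple look-alike of the funnel alone.

How it is judged (in metres and radians):
At the end, for the whole second after the job is handed in: Round stand: wide ring flat on the foot, sleeve on it, funnel mouth down on top. Square stand: plate flat on the foot, collar on it. Seated heights within 4 mm, centres within 8 mm of the pin axis (funnel 11 mm), tilt under 0.12 rad, all released and at rest (horizontal distance between each of wide_ring, sleeve and round_stand below 0.008 m and z of wide_ring in the frame of round_stand between 0.008 and 0.016 m and angle between each of wide_ring, sleeve, funnel, square_plate, collar's own z axis and vertical below 0.12 rad and linear speed of each of wide_ring, sleeve, funnel, square_plate, collar below 0.02 m/s and angular speed of each of wide_ring, sleeve, funnel, square_plate, collar below 0.3 rad/s and z of sleeve in the frame of round_stand between 0.022 and 0.03 m and horizontal distance between funnel and round_stand below 0.011 m and z of funnel in the frame of round_stand between 0.052 and 0.06 m and horizontal distance between each of square_plate, collar and square_stand below 0.008 m and z of square_plate in the frame of square_stand between 0.008 and 0.016 m and z of collar in the frame of square_stand between 0.022 and 0.03 m); the robot touches nothing.
It fails at once if a bystander (timer, red case or stylus) is shifted by more than 25 mm (distance of any of timer, red_case, stylus from where it was at the start of the episode above 0.025 m).
It also fails if it takes over 128 s, if anything falls off the work surface, if the arm or the gripper's body presses on something with over 40 N, if the wrist force passes 120 N, or if a joint passes its speed limit or range.

## Working session

There is one attempt and no reset: what is moved stays moved. The work goes in short steps, Python scripts to look and compute and a shell command to move; the robot and the scene stay as the last step left them, time stands still between calls to the robot, and variables do not carry over. Pictures are saved under pics/ and viewed, at most 14 in all, crops included, and the job is handed in when it is done.

```bash
mkdir -p pics; ls; python3 - <<'E'
from station import telemetry, imaging, arm
import cv2,pickle
print(arm.nose_length, telemetry.get_state())
d={}
for n in ("scene","top"):
    s=imaging.snapshot(n); d[n]=s
    cv2.imwrite(f"pics/{n}0.png",s["frame"][:,:,::-1]); print(n,s["fx"],s["cx"],s["cy"],s["camera_from_world"].tolist() if hasattr(s["camera_from_world"],'tolist') else s["camera_from_world"])
pickle.dump(d,open("d0.pkl","wb"))
E
```

```text
pics
22.0 {'time': 0.0, 'joint_positions': array([-1.26680075e+00,  1.16471140e-01,  1.44228186e+00,  1.13730171e-05,
        1.58396645e+00, -3.78029923e-02]), 'dq': array([-6.21421251e-04, -4.08461940e-04, -8.83419941e-04,  2.26686387e-04,
       -1.32388532e-04,  5.21681406e-05]), 'joint_torque': array([ 3.95183772e-03, -7.21255302e+01, -6.22607803e+01,  7.82279042e-02,
        2.37000058e-02, -1.06430246e-04]), 'tcp_pos': array([ 226.18742051, -635.78644449,  239.90486132]), 'orientation': array([-5.59169156e-04,  9.85432057e-01,  1.70068645e-01, -6.91291436e-05]), 'wrist_force': array([0.23594088, 0.31920961, 0.07326591]), 'ft_torque': array([-0.00358817, -0.01048244, -0.00967779]), 'grasp_force': 0.0, 'finger_gap': 92.97057301029538}
scene 365.67346766036275 315.32011615111 197.67052719382124 [[0.802515931932625, -0.5962361742235602, 0.02169339857104884, -492.98389552738246], [-0.25604618696288994, -0.37701619857157714, -0.8901118672146788, 160.36792000178392], [0.5388956570024246, 0.7087744426556937, -0.45522550488964886, 958.8613863644083], [0.0, 0.0, 0.0, 1.0]]
top 501.68146289630647 325.0059005574799 199.82617779396452 [[0.010410079733799794, -0.9999383346068796, 0.0038674569882243327, -53.25792045210566], [-0.9992390062803023, -0.010548038639299127, -0.03755192683229243, 545.0840481128791], [0.03759040526370953, -0.0034735953252631128, -0.9992871937374291, 1374.3091901132398], [0.0, 0.0, 0.0, 1.0]]
```

View pics/top0.png

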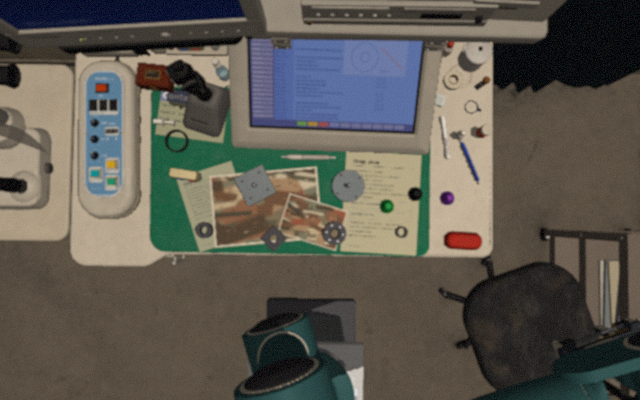

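View pics/scene0.png

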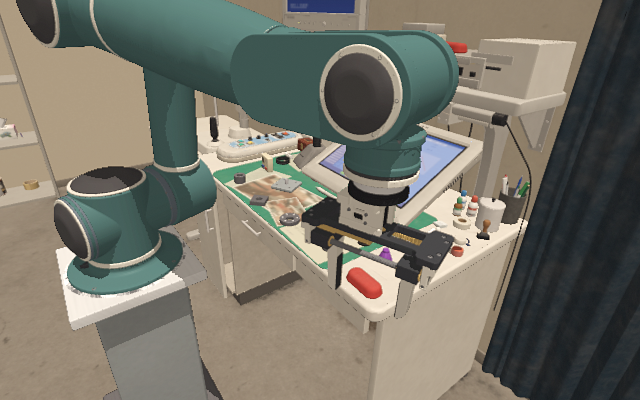

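The top view shows the square stand at about (255,184), the round stand at (347,184), the ring at (333,233) and the plate at (273,237). The sleeve is probably at (204,229), the collar at (401,231) and the black funnel at (415,193). The green and purple cones are at (388,206) and (447,198). The scene view is mostly blocked by the arm. I'll enlarge the top view to check these.

```bash
python3 - <<'E'
import cv2,pickle
f=pickle.load(open("d0.pkl","rb"))["top"]["frame"][:,:,::-1]
a=cv2.resize(f[145:255,160:320],None,fx=5,fy=5,interpolation=cv2.INTER_CUBIC)
b=cv2.resize(f[145:255,320:480],None,fx=5,fy=5,interpolation=cv2.INTER_CUBIC)
cv2.imwrite("pics/cl.png",a);cv2.imwrite("pics/cr.png",b)
E
```

```text
(no output)
```

View pics/cl.png

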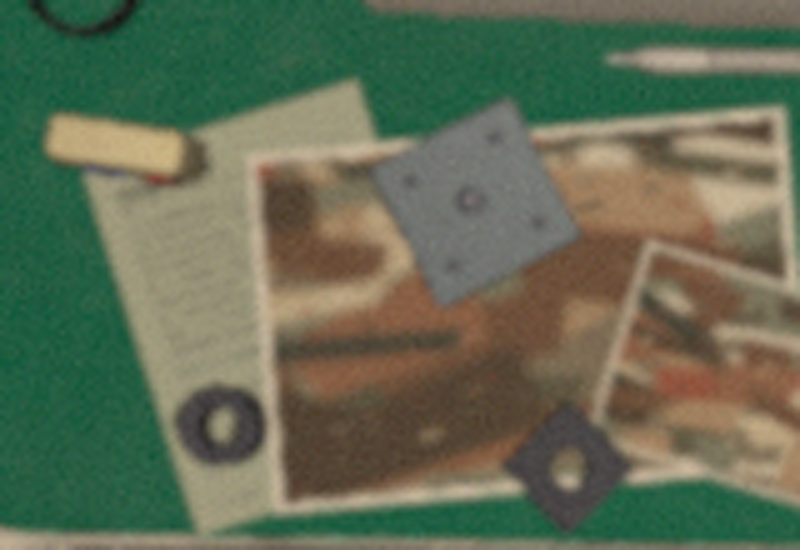

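View pics/cr.png

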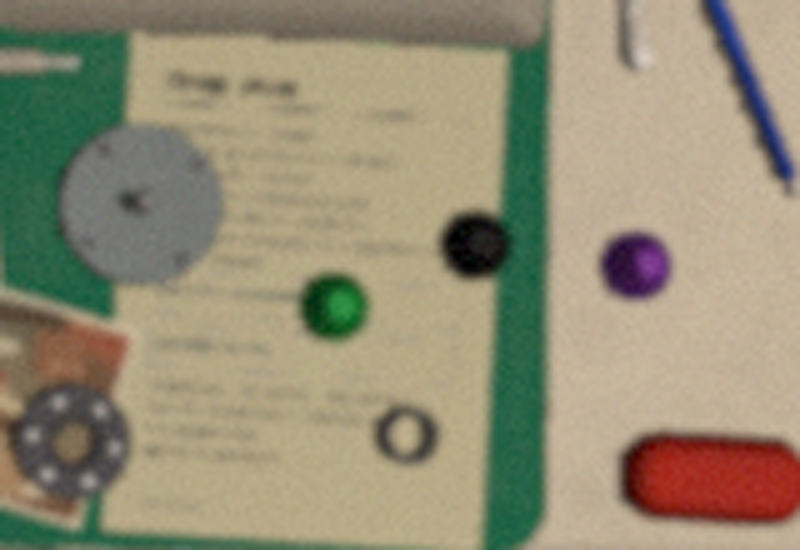

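The enlarged view confirms every part. In crop pixels, left crop: sleeve top (221,424), plate centre (567,466), square foot centre (478,203). Right crop: round foot (141,205), ring (72,440), funnel (475,245), collar (407,434), with the green cone at (334,305).

```bash
cat > h.py <<'E'
import numpy as np, cv2
def ray(s,u,v,z):
    T=np.array(s["camera_from_world"]);R=T[:3,:3];c=-R.T@T[:3,3]
    d=R.T@np.array([(u-s["cx"])/s["fx"],(v-s["cy"])/s["fy"],1]);return (c+d*(z-c[2])/d[2])
E
python3 - <<'E'
from h import *;import pickle
s=pickle.load(open("d0.pkl","rb"))["top"]
P=lambda x0,x,y,z: ray(s,x0+(x+.5)/5-.5,145+(y+.5)/5-.5,z)[:2].round(1)
for n,x0,x,y,z in [("sleeve",160,221,424,30),("sq",160,478,203,12),("sqpin",160,472,201,34),("plate",160,567,466,14),("rnd",320,141,205,12),("rpin",320,134,201,42),("ring",320,72,440,14),("funnel",320,475,245,4),("green",320,334,305,4),("purple",320,636,265,4),("collar",320,407,434,14),("timer",160,115,143,60),("styl",160,700,60,10),("case",320,713,478,20),
 ("c1",160,567,402,14),("c2",160,633,465,14),("c3",160,567,531,14),("c4",160,502,465,14),("f1",160,517,98,12),("f2",160,578,238,12),("f3",160,443,306,12),("f4",160,374,170,12)]: print(n,P(x0,x,y,z))
E
```

```text
sleeve [461.1 280.4]
sq [583.9 145.4]
sqpin [583.5 145.7]
plate [439.7  94.1]
rnd [ 585.5 -110. ]
rpin [ 585.6 -104.8]
ring [455.7 -73.2]
funnel [ 565.8 -296.1]
green [ 531.6 -218. ]
purple [ 555.6 -385.6]
collar [ 460.9 -257.2]
timer [610.7 332.6]
styl [664.7  24.1]
case [ 438.7 -423.9]
c1 [474.8  94.6]
c2 [440.6  57.9]
c3 [404.2  93.6]
c4 [439.9 129.7]
f1 [642.2 124.8]
f2 [565.1  90. ]
f3 [526.9 163.8]
f4 [601.5 203.1]
```

```bash
python3 -m crank '[{"tx":16.4,"ty":40.2,"turn":-0.0244},{"tx":16.4,"ty":40.2,"turn":-0.0244},{"tx":16.4,"ty":40.2,"turn":-0.0244},{"tx":16.4,"ty":40.2,"turn":-0.0244},{"tx":16.4,"ty":40.2,"turn":-0.0244},{"tx":16.4,"ty":40.2,"turn":-0.0244},{"tx":16.4,"ty":40.2,"turn":-0.0244},{"tx":16.4,"ty":40.2,"turn":-0.0244},{"tx":16.4,"ty":40.2,"turn":-0.0244},{"tx":16.4,"ty":40.2,"turn":-0.0244},{"tx":16.4,"ty":40.2,"turn":-0.0244},{"tx":16.4,"ty":40.2,"turn":-0.0244},{"tx":16.4,"ty":40.2,"turn":-0.0244},{"tx":16.4,"ty":40.2,"turn":-0.0244},{},{}]' 1
python3 - <<'E'
from station import imaging
import cv2,pickle
s=imaging.snapshot("wrist");pickle.dump(s,open("w1.pkl","wb"));cv2.imwrite("pics/w1.png",s["frame"][:,:,::-1])
import numpy as np
T=np.array(s["camera_from_world"]);print(-T[:3,:3].T@T[:3,3],T[2,:3])
E
```

```text
[ 304.96309188 -606.7762705   383.45771137] [-0.2846071  -0.09979195 -0.95343608]invalid input
```

View pics/w1.png

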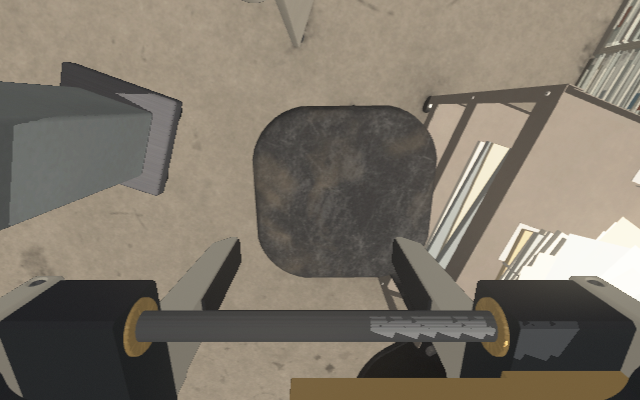

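The arm didn't move; the image shows only the floor and the chair. The call was probably refused because of the empty rows, so I'll write explicit zeros.

```bash
python3 -m crank '[{"tx":16.4,"ty":40.2,"turn":-0.0244},{"tx":16.4,"ty":40.2,"turn":-0.0244},{"tx":16.4,"ty":40.2,"turn":-0.0244},{"tx":16.4,"ty":40.2,"turn":-0.0244},{"tx":16.4,"ty":40.2,"turn":-0.0244},{"tx":16.4,"ty":40.2,"turn":-0.0244},{"tx":16.4,"ty":40.2,"turn":-0.0244},{"tx":16.4,"ty":40.2,"turn":-0.0244},{"tx":16.4,"ty":40.2,"turn":-0.0244},{"tx":16.4,"ty":40.2,"turn":-0.0244},{"tx":16.4,"ty":40.2,"turn":-0.0244},{"tx":16.4,"ty":40.2,"turn":-0.0244},{"tx":16.4,"ty":40.2,"turn":-0.0244},{"tx":16.4,"ty":40.2,"turn":-0.0244},{"tz":0},{"tz":0}]' 1
python3 - <<'E'
from station import imaging
import cv2,pickle
s=imaging.snapshot("wrist");pickle.dump(s,open("w1.pkl","wb"));cv2.imwrite("pics/w1b.png",s["frame"][:,:,::-1])
E
```

```text
invalid input
```

View pics/w1b.png

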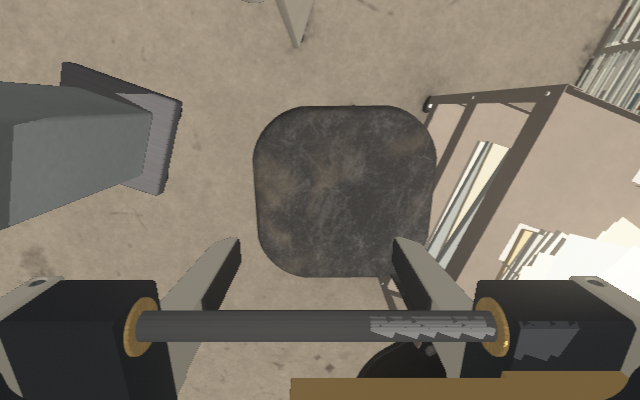

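It still hasn't moved. Each row may need all four keys, so I'll test that.

```bash
python3 -m crank '[{"tx":16.4,"ty":40.2,"tz":0,"turn":-0.0244}]' 1
```

```text
time: 0.3
tcp_pos: [241.4, -597.4, 239.1]
orientation: [-0.001, 0.988, 0.157, -0.0]
wrist_force: [0.8, 1.1, -0.6]
finger_gap: 93.3
grasp_force: 0.0
```

```bash
python3 -m crank '[{"tx":16.4,"ty":40.2,"tz":0,"turn":-0.0244},{"tx":16.4,"ty":40.2,"tz":0,"turn":-0.0244},{"tx":16.4,"ty":40.2,"tz":0,"turn":-0.0244},{"tx":16.4,"ty":40.2,"tz":0,"turn":-0.0244},{"tx":16.4,"ty":40.2,"tz":0,"turn":-0.0244},{"tx":16.4,"ty":40.2,"tz":0,"turn":-0.0244},{"tx":16.4,"ty":40.2,"tz":0,"turn":-0.0244},{"tx":16.4,"ty":40.2,"tz":0,"turn":-0.0244},{"tx":16.4,"ty":40.2,"tz":0,"turn":-0.0244},{"tx":16.4,"ty":40.2,"tz":0,"turn":-0.0244},{"tx":16.4,"ty":40.2,"tz":0,"turn":-0.0244},{"tx":16.4,"ty":40.2,"tz":0,"turn":-0.0244},{"tx":16.4,"ty":40.2,"tz":0,"turn":-0.0244},{"tx":0,"ty":0,"tz":0,"turn":0},{"tx":0,"ty":0,"tz":0,"turn":0},{"tx":0,"ty":0,"tz":0,"turn":0}]' 1
python3 - <<'E'
from station import imaging
import cv2,pickle
s=imaging.snapshot("wrist");pickle.dump(s,open("w1.pkl","wb"));cv2.imwrite("pics/w1c.png",s["frame"][:,:,::-1])
E
```

```text
time: 1.9
tcp_pos: [455.6, -73.8, 240.5]
orientation: [0.0, 1.0, -0.0, -0.0]
wrist_force: [0.5, 0.6, 0.4]
finger_gap: 92.9
grasp_force: 0.0
```

View pics/w1c.png

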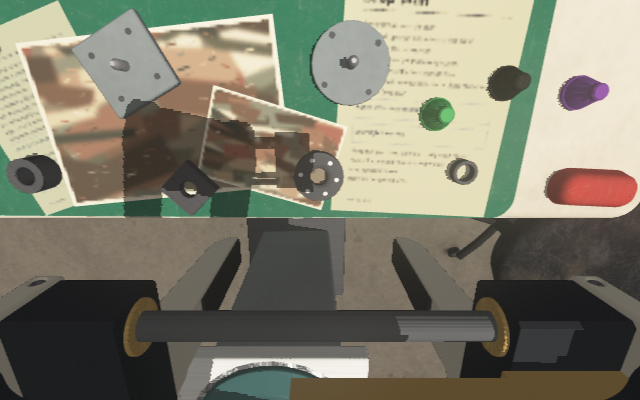

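The wrist view shows all the parts. The square foot centre is at about (126,63), the round foot at (350,62), the ring at (319,174), the plate at (190,184), the sleeve bore at (28,175) and the collar at (462,171). The funnel base is at about (505,85). I'll cross-check these against the top-camera positions.

```bash
python3 - <<'E'
from h import *;import pickle
s=pickle.load(open("w1.pkl","rb"));print(s["fx"])
for n,u,v,z in [("rnd",350,62,12),("rpin",354,61,42),("sq",126,63,12),("sqpin",119,65,34),("ring",319,173,14),("plate",190,184,14),("sleeve",28,175,30),("collar",462,170,14),("funnelbase",503,86,2)]: print(n,ray(s,u,v,z)[:2].round(1))
def pr(p):
    T=np.array(s["camera_from_world"]);c=T@np.r_[p,1];return (s["fx"]*c[:2]/c[2]+[s["cx"],s["cy"]]).round(1)
for p in [(455.7,-73.2,14),(585.5,-110,12),(461.1,280.4,30),(565.8,-296.1,0)]: print(pr(p))
# subpixel on foot via HSV grey + minEnclosing ; ring via hough
g=cv2.cvtColor(s["frame"],cv2.COLOR_RGB2HSV)
m=((g[...,1]<40)&(g[...,2]>110)&(g[...,2]<185)).astype(np.uint8); m[210:]=0
m=cv2.morphologyEx(m,cv2.MORPH_OPEN,np.ones((5,5)))
for c in cv2.findContours(m,0,1)[0]:
    if cv2.contourArea(c)>2000: print(cv2.contourArea(c),cv2.fitEllipse(cv2.convexHull(c)),cv2.minAreaRect(c))
E
```

```text
299.3491636790288
rnd [ 586.6 -111.3]
rpin [ 583.7 -112.4]
sq [585.4 143.6]
sqpin [580.7 138.7]
ring [458.3 -76.5]
plate [443.9  87.8]
sleeve [459.1 275.3]
collar [ 462.3 -256.1]
funnelbase [ 561.8 -295.9]
[316.4 175. ]
[348.8  63. ]
[ 23.3 173.4]
[502.8  82.5]
5082.0 ((350.37530517578125, 62.25038528442383), (77.47431945800781, 85.19227600097656), 10.735356330871582) ((350.5, 62.0), (84.0, 77.0), 90.0)
5995.5 ((124.55455780029297, 61.52426528930664), (102.42832946777344, 103.70346069335938), 110.2576675415039) ((125.19229125976562, 64.53846740722656), (88.75202941894531, 74.607177734375), 56.3099365234375)
```

The cameras agree to within about 3 mm. The round stand is at about (586,-111), the square stand at (584.5,144.5) and the ring at (457,-75). I'll start with the ring.

```bash
python3 -m crank '[{"tx":1.5,"ty":-1.5,"tz":-40,"turn":0},{"tx":0,"ty":0,"tz":-45,"turn":0},{"tx":0,"ty":0,"tz":-45,"turn":0},{"tx":0,"ty":0,"tz":-45,"turn":0},{"tx":0,"ty":0,"tz":-25,"turn":0},{"tx":0,"ty":0,"tz":-15,"turn":0},{"tx":0,"ty":0,"tz":0,"turn":0},{"tx":0,"ty":0,"tz":0,"turn":0}]' 1
python3 -m crank '[{"tx":0,"ty":0,"tz":0,"turn":0},{"tx":0,"ty":0,"tz":0,"turn":0},{"tx":0,"ty":0,"tz":0,"turn":0},{"tx":0,"ty":0,"tz":0,"turn":0},{"tx":0,"ty":0,"tz":0,"turn":0},{"tx":0,"ty":0,"tz":0,"turn":0},{"tx":0,"ty":0,"tz":0,"turn":0},{"tx":0,"ty":0,"tz":0,"turn":0}]' 0 25
```

```text
time: 2.75
tcp_pos: [457.8, -75.2, 26.8]
orientation: [0.0, 1.0, -0.0, 0.001]
wrist_force: [0.4, 0.1, -0.2]
finger_gap: 93.0
grasp_force: 0.0
time: 3.55
tcp_pos: [457.5, -74.7, 26.0]
orientation: [0.0, 1.0, 0.0, 0.0]
wrist_force: [-1.6, -0.6, 6.0]
finger_gap: 60.1
grasp_force: 24.9
```

The gap reads 60.1, not the expected 64. I'll lift the ring a little and look.

```bash
python3 -m crank '[{"tx":0,"ty":0,"tz":20,"turn":0},{"tx":0,"ty":0,"tz":40,"turn":0},{"tx":0,"ty":0,"tz":20,"turn":0},{"tx":0,"ty":0,"tz":0,"turn":0},{"tx":0,"ty":0,"tz":0,"turn":0},{"tx":0,"ty":0,"tz":0,"turn":0}]'
python3 - <<'E'
from station import imaging
import cv2,pickle
s=imaging.snapshot("wrist");pickle.dump(s,open("w2.pkl","wb"));cv2.imwrite("pics/w2.png",s["frame"][:,:,::-1])
E
```

```text
time: 4.15
tcp_pos: [456.7, -74.5, 104.0]
orientation: [-0.0, 1.0, 0.0, -0.001]
wrist_force: [-0.9, -0.6, -1.6]
finger_gap: 60.5
grasp_force: 24.9
```

View pics/w2.png

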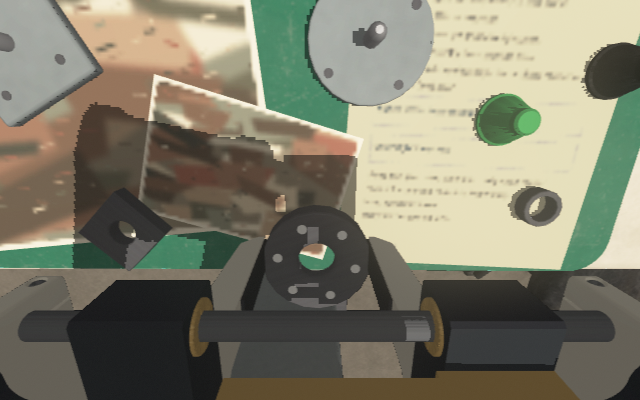

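The ring is held level, with its centre at about (316,257) in the image. The round foot is at about (370,42) and the pin tip at about (379,29). I'll work out the ring's offset and the distance to the pin.

```bash
python3 - <<'E'
from h import *;import pickle
s=pickle.load(open("w2.pkl","rb"))
for n,u,v,z in [("ringtop",316,258,92),("ringL",264,258,92),("ringR",368,258,92),("ringT",316,206,92),("ringB",316,308,92),("pintip",379,28,42),("pinbase",365,39,12),("footL",307,40,12),("footR",434,40,12),("footbot",369,105,12),
 ("plate c1",123,187,14),("c2",172,233,14),("c4",79,231,14),("plbore top",123,231,14),("collar",542,206,14)]: print(n,ray(s,u,v,z)[:2].round(1))
E
```

```text
ringtop [456.  -73.6]
ringL [456.  -43.4]
ringR [ 456.1 -103.7]
ringT [487.9 -73.5]
ringB [421.7 -73.6]
pintip [ 585.2 -111.7]
pinbase [ 584.9 -107.8]
footL [584.2 -67. ]
footR [ 584.3 -156.4]
footbot [ 540.6 -113.1]
plate c1 [477.4  82.3]
c2 [437.1  48.6]
c4 [438.8 127.1]
plbore top [438.9  89.8]
collar [ 461.7 -259.3]
```

```bash
python3 -m crank '[{"tx":30,"ty":-8,"tz":0,"turn":0},{"tx":40,"ty":-12,"tz":0,"turn":0},{"tx":40,"ty":-12,"tz":0,"turn":0},{"tx":19.5,"ty":-6,"tz":0,"turn":0},{"tx":0,"ty":0,"tz":0,"turn":0},{"tx":0,"ty":0,"tz":0,"turn":0},{"tx":0,"ty":0,"tz":-20,"turn":0},{"tx":0,"ty":0,"tz":-10,"turn":0},{"tx":0,"ty":0,"tz":-10,"turn":0},{"tx":0,"ty":0,"tz":-10,"turn":0},{"tx":0,"ty":0,"tz":-8,"turn":0},{"tx":0,"ty":0,"tz":0,"turn":0},{"tx":0,"ty":0,"tz":0,"turn":0}]'
```

```text
time: 5.5
tcp_pos: [586.9, -112.7, 47.8]
orientation: [0.0, 1.0, 0.0, 0.0]
wrist_force: [-0.1, -0.4, -0.4]
finger_gap: 60.6
grasp_force: 24.9
```

```bash
python3 -m crank '[{"tx":0,"ty":0,"tz":-5,"turn":0},{"tx":0,"ty":0,"tz":-4,"turn":0},{"tx":0,"ty":0,"tz":0,"turn":0},{"tx":0,"ty":0,"tz":0,"turn":0}]'
python3 -m crank '[{"tx":0,"ty":0,"tz":0,"turn":0},{"tx":0,"ty":0,"tz":0,"turn":0},{"tx":0,"ty":0,"tz":0,"turn":0},{"tx":0,"ty":0,"tz":0,"turn":0},{"tx":0,"ty":0,"tz":0,"turn":0},{"tx":0,"ty":0,"tz":0,"turn":0},{"tx":0,"ty":0,"tz":30,"turn":0},{"tx":0,"ty":0,"tz":40,"turn":0},{"tx":0,"ty":0,"tz":40,"turn":0},{"tx":0,"ty":0,"tz":40,"turn":0},{"tx":0,"ty":0,"tz":0,"turn":0},{"tx":0,"ty":0,"tz":0,"turn":0}]' 1
python3 -m crank '[{"tx":-12.5,"ty":39,"tz":0,"turn":0},{"tx":-12.5,"ty":39,"tz":0,"turn":0},{"tx":-12.5,"ty":39,"tz":0,"turn":0},{"tx":-12.5,"ty":39,"tz":0,"turn":0},{"tx":-12.5,"ty":39,"tz":0,"turn":0},{"tx":-12.5,"ty":39,"tz":0,"turn":0},{"tx":-12.5,"ty":39,"tz":0,"turn":0},{"tx":-12.5,"ty":39,"tz":0,"turn":0},{"tx":-12.5,"ty":39,"tz":0,"turn":0},{"tx":-12.5,"ty":39,"tz":0,"turn":0},{"tx":0,"ty":0,"tz":0,"turn":0},{"tx":0,"ty":0,"tz":0,"turn":0}]'
python3 - <<'E'
from station import imaging
import cv2,pickle,numpy as np
t=imaging.snapshot("top");s=imaging.snapshot("wrist");pickle.dump((t,s),open("w3.pkl","wb"))
a=cv2.resize(t["frame"][150:215,300:400],(615,400),interpolation=cv2.INTER_CUBIC)
cv2.imwrite("pics/w3.png",cv2.resize(np.hstack([a,s["frame"]]),(800,255))[:,:,::-1])
E
```

```text
time: 5.9
tcp_pos: [586.8, -112.6, 38.6]
orientation: [-0.0, 1.0, 0.0, -0.0]
wrist_force: [0.5, 0.3, -1.6]
finger_gap: 60.4
grasp_force: 24.9
time: 7.1
tcp_pos: [587.1, -112.7, 189.4]
orientation: [0.0, 1.0, 0.0, 0.001]
wrist_force: [0.1, -0.2, -0.4]
finger_gap: 93.1
grasp_force: 0.0
time: 8.3
tcp_pos: [461.2, 277.6, 187.0]
orientation: [0.001, 1.0, 0.001, -0.001]
wrist_force: [-0.2, 0.2, -0.6]
finger_gap: 92.7
grasp_force: 0.0
```

View pics/w3.png

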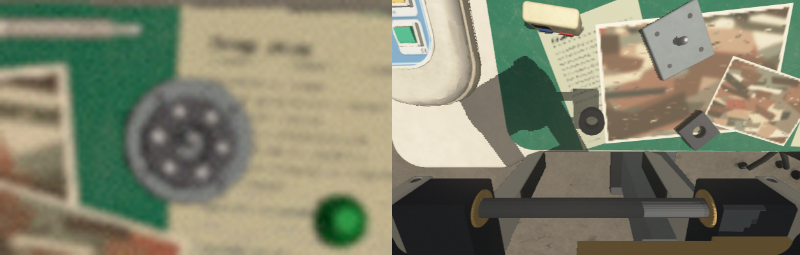

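The ring sits concentric on the round foot, with the pin in its bore. In the wrist half of the picture the sleeve is at about (592,120), which is wrist pixel (314,188). I'll locate it precisely.

```bash
python3 - <<'E'
from h import *;import pickle
t,s=pickle.load(open("w3.pkl","rb"))
for u,v,z in [(314,188,30),(316,188,30)]: print(ray(s,u,v,z)[:2].round(1))
cv2.imwrite("pics/w3c.png",cv2.resize(s["frame"][150:225,270:360],(600,500),interpolation=cv2.INTER_CUBIC)[:,:,::-1])
E
```

```text
[463.3 279.8]
[463.3 277.8]
```

View pics/w3c.png

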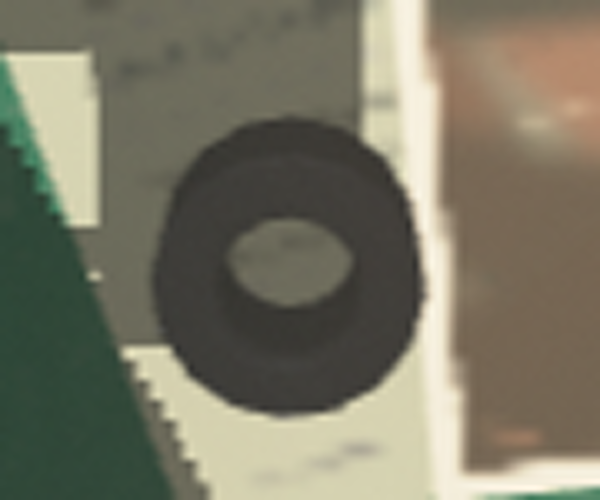

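The top face's bore is centred at wrist pixel (313.5,192.7), which puts the sleeve at about (459.5,280). That matches the top camera.

```bash
python3 -m crank '[{"tx":-2,"ty":2.5,"tz":-40,"turn":0},{"tx":0,"ty":0,"tz":-40,"turn":0},{"tx":0,"ty":0,"tz":-40,"turn":0},{"tx":0,"ty":0,"tz":-25,"turn":0},{"tx":0,"ty":0,"tz":-12,"turn":0},{"tx":0,"ty":0,"tz":0,"turn":0},{"tx":0,"ty":0,"tz":0,"turn":0}]' 1
python3 -m crank '[{"tx":0,"ty":0,"tz":0,"turn":0},{"tx":0,"ty":0,"tz":0,"turn":0},{"tx":0,"ty":0,"tz":0,"turn":0},{"tx":0,"ty":0,"tz":0,"turn":0},{"tx":0,"ty":0,"tz":0,"turn":0},{"tx":0,"ty":0,"tz":0,"turn":0},{"tx":0,"ty":0,"tz":0,"turn":0},{"tx":0,"ty":0,"tz":0,"turn":0},{"tx":0,"ty":0,"tz":0,"turn":0},{"tx":0,"ty":0,"tz":0,"turn":0}]' 0 25
python3 -m crank '[{"tx":0,"ty":0,"tz":20,"turn":0},{"tx":0,"ty":0,"tz":40,"turn":0},{"tx":0,"ty":0,"tz":30,"turn":0},{"tx":0,"ty":0,"tz":0,"turn":0},{"tx":0,"ty":0,"tz":0,"turn":0}]'
python3 - <<'E'
from h import *
from station import imaging,telemetry
import pickle
s=imaging.snapshot("wrist");pickle.dump(s,open("w4.pkl","wb"))
cv2.imwrite("pics/w4.png",cv2.resize(s["frame"][190:330,220:420],(700,490))[:,:,::-1])
E
```

```text
time: 9.1
tcp_pos: [460.6, 279.7, 32.9]
orientation: [-0.0, 1.0, -0.0, 0.001]
wrist_force: [0.3, 0.2, 0.8]
finger_gap: 93.0
grasp_force: 0.0
time: 10.1
tcp_pos: [459.8, 279.8, 31.6]
orientation: [-0.0, 1.0, 0.0, -0.0]
wrist_force: [0.0, 0.2, 0.4]
finger_gap: 41.2
grasp_force: 25.0
time: 10.6
tcp_pos: [459.9, 279.9, 121.7]
orientation: [-0.0, 1.0, 0.0, 0.0]
wrist_force: [0.2, 0.5, -2.4]
finger_gap: 41.4
grasp_force: 25.0
```

View pics/w4.png

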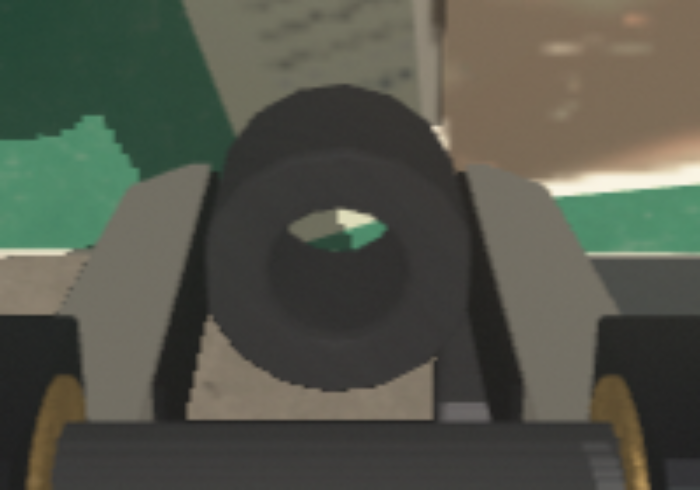

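The sleeve is gripped upright, with its top face centred at wrist pixel (316.6,267).

```bash
python3 - <<'E'
from h import *;import pickle
s=pickle.load(open("w4.pkl","rb"))
for n,u,v in [("c",316.6,267.1),("top",316.6,190+150/3.5),("bot",316.6,190+390/3.5)]: print(n,ray(s,u,v,120)[:2].round(1))
E
```

```text
c [459.3 280.5]
top [479.7 280.5]
bot [437.3 280.4]
```

```bash
python3 -m crank '[{"tx":11.5,"ty":-35.6,"tz":0,"turn":0},{"tx":11.5,"ty":-35.6,"tz":0,"turn":0},{"tx":11.5,"ty":-35.6,"tz":0,"turn":0},{"tx":11.5,"ty":-35.6,"tz":0,"turn":0},{"tx":11.5,"ty":-35.6,"tz":0,"turn":0},{"tx":11.5,"ty":-35.6,"tz":0,"turn":0},{"tx":11.5,"ty":-35.6,"tz":0,"turn":0},{"tx":11.5,"ty":-35.6,"tz":0,"turn":0},{"tx":11.5,"ty":-35.6,"tz":0,"turn":0},{"tx":11.5,"ty":-35.6,"tz":0,"turn":0},{"tx":11.5,"ty":-35.6,"tz":0,"turn":0},{"tx":0,"ty":0,"tz":0,"turn":0},{"tx":0,"ty":0,"tz":0,"turn":0},{"tx":0,"ty":0,"tz":-25,"turn":0},{"tx":0,"ty":0,"tz":-15,"turn":0},{"tx":0,"ty":0,"tz":-10,"turn":0},{"tx":0,"ty":0,"tz":-8,"turn":0},{"tx":0,"ty":0,"tz":0,"turn":0},{"tx":0,"ty":0,"tz":0,"turn":0}]'
```

```text
time: 12.55
tcp_pos: [586.5, -111.7, 64.1]
orientation: [0.0, 1.0, 0.0, 0.0]
wrist_force: [0.2, 1.0, -0.1]
finger_gap: 41.4
grasp_force: 25.0
```

```bash
python3 -m crank '[{"tx":0,"ty":0,"tz":-4,"turn":0},{"tx":0,"ty":0,"tz":0,"turn":0},{"tx":0,"ty":0,"tz":0,"turn":0},{"tx":0,"ty":0,"tz":0,"turn":0}]'
```

```text
time: 12.95
tcp_pos: [586.4, -111.8, 59.8]
orientation: [0.0, 1.0, 0.0, 0.0]
wrist_force: [0.4, -0.1, -0.3]
finger_gap: 41.6
grasp_force: 25.0
```

```bash
python3 -m crank '[{"tx":0,"ty":0,"tz":-1.5,"turn":0},{"tx":0,"ty":0,"tz":0,"turn":0},{"tx":0,"ty":0,"tz":0,"turn":0}]'
python3 -m crank '[{"tx":0,"ty":0,"tz":0,"turn":0},{"tx":0,"ty":0,"tz":0,"turn":0},{"tx":0,"ty":0,"tz":0,"turn":0},{"tx":0,"ty":0,"tz":0,"turn":0},{"tx":0,"ty":0,"tz":20,"turn":0},{"tx":0,"ty":0,"tz":40,"turn":0},{"tx":0,"ty":0,"tz":40,"turn":0},{"tx":0,"ty":0,"tz":30,"turn":0},{"tx":-4.5,"ty":-37,"tz":0,"turn":0},{"tx":-4.5,"ty":-37,"tz":0,"turn":0},{"tx":-4.5,"ty":-37,"tz":0,"turn":0},{"tx":-4.5,"ty":-37,"tz":0,"turn":0},{"tx":-4.5,"ty":-36,"tz":0,"turn":0},{"tx":0,"ty":0,"tz":0,"turn":0},{"tx":0,"ty":0,"tz":0,"turn":0},{"tx":0,"ty":0,"tz":0,"turn":0}]' 0.75
python3 - <<'E'
from h import *
from station import imaging
import pickle
s=imaging.snapshot("wrist");t=imaging.snapshot("top");pickle.dump((s,t),open("w5.pkl","wb"))
a=cv2.resize(t["frame"][145:245,300:450],(600,400),interpolation=cv2.INTER_CUBIC)
b=cv2.resize(s["frame"][100:260,200:440],(600,400))
cv2.imwrite("pics/w5.png",cv2.resize(np.hstack([a,b]),(800,267))[:,:,::-1])
def blob(im,roi,thr):
    u0,u1,v0,v1=roi; m=(im[v0:v1,u0:u1].max(2)<thr).astype(np.uint8)
    n,l,st,c=cv2.connectedComponentsWithStats(m)
    i=1+st[1:,4].argmax(); return st[i]+[u0,v0,0,0,0],c[i]+[u0,v0]
print(blob(t["frame"],(395,435,178,210),45)); print(blob(s["frame"],(250,390,100,230),45))
E
```

```text
time: 13.25
tcp_pos: [586.3, -111.8, 58.1]
orientation: [-0.0, 1.0, 0.0, -0.0]
wrist_force: [-1.1, -0.1, -1.1]
finger_gap: 41.6
grasp_force: 25.0
time: 14.85
tcp_pos: [564.0, -295.0, 188.2]
orientation: [-0.0, 1.0, 0.0, 0.0]
wrist_force: [-0.8, 0.9, 0.6]
finger_gap: 70.3
grasp_force: 0.0
(array([395, 178,  26,  32, 491]), array([404.75356415, 190.06924644]))
(array([304, 177,   8,   8,  17]), array([307.        , 180.64705882]))
```

View pics/w5.png

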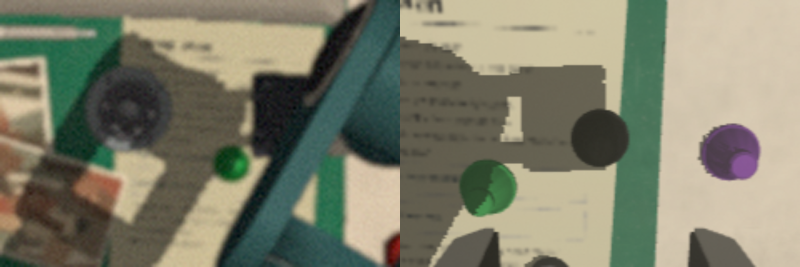

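The ring and sleeve look concentric in the top view. In the wrist view the funnel's disc is centred at about (320,183), and the green cone is clear of the fingers.

```bash
python3 - <<'E'
from h import *;import pickle
s,t=pickle.load(open("w5.pkl","rb"))
f=s["frame"][150:215,285:355]; m=(f.max(2)<75).astype(np.uint8)
n,l,st,c=cv2.connectedComponentsWithStats(m);i=1+st[1:,4].argmax();x,y,w,h,a=st[i];print(st[i],c[i])
u0,u1,v0,v1=285+x-.5,285+x+w-.5,150+y-.5,150+y+h-.5
for p in [(u0,(v0+v1)/2),(u1,(v0+v1)/2),((u0+u1)/2,v0),((u0+u1)/2,v1),((u0+u1)/2,(v0+v1)/2)]: print(ray(s,*p,3)[:2].round(1))
E
```

```text
[ 18  15  34  35 935] [34.40213904 32.22459893]
[ 565.4 -278.7]
[ 565.5 -317.1]
[ 585.4 -297.8]
[ 544.7 -298. ]
[ 565.5 -297.9]
```

```bash
python3 -m crank '[{"tx":1.4,"ty":-2,"tz":-40,"turn":0},{"tx":0,"ty":0,"tz":-40,"turn":0},{"tx":0,"ty":0,"tz":-40,"turn":0},{"tx":0,"ty":0,"tz":-25,"turn":0},{"tx":0,"ty":0,"tz":-12,"turn":0},{"tx":0,"ty":0,"tz":-7.5,"turn":0},{"tx":0,"ty":0,"tz":0,"turn":0},{"tx":0,"ty":0,"tz":0,"turn":0},{"tx":0,"ty":0,"tz":0,"turn":0}]'
python3 -m crank '[{"tx":0,"ty":0,"tz":0,"turn":0},{"tx":0,"ty":0,"tz":0,"turn":0},{"tx":0,"ty":0,"tz":0,"turn":0},{"tx":0,"ty":0,"tz":0,"turn":0},{"tx":0,"ty":0,"tz":0,"turn":0},{"tx":0,"ty":0,"tz":0,"turn":0},{"tx":0,"ty":0,"tz":0,"turn":0},{"tx":0,"ty":0,"tz":0,"turn":0}]' 0 10
python3 -m crank '[{"tx":0,"ty":0,"tz":10,"turn":0},{"tx":0,"ty":0,"tz":20,"turn":0},{"tx":0,"ty":0,"tz":30,"turn":0},{"tx":0,"ty":0,"tz":35,"turn":0},{"tx":0,"ty":0,"tz":0,"turn":0},{"tx":0,"ty":0,"tz":0,"turn":0}]'
python3 - <<'E'
from h import *
from station import imaging
import pickle
s=imaging.snapshot("wrist");pickle.dump(s,open("w6.pkl","wb"))
f=s["frame"][180:300,260:380]; m=(f.max(2)<60).astype(np.uint8)
print('\n'.join(''.join('#' if v else '.' for v in r) for r in m[::4,::2]))
E
```

```text
time: 15.85
tcp_pos: [565.9, -298.1, 25.1]
orientation: [0.0, 1.0, 0.0, 0.001]
wrist_force: [-0.5, -0.3, -0.1]
finger_gap: 69.6
grasp_force: 0.0
time: 16.65
tcp_pos: [565.2, -297.8, 23.7]
orientation: [0.0, 1.0, 0.0, -0.0]
wrist_force: [-0.2, -0.8, 0.7]
finger_gap: 37.8
grasp_force: 10.0
time: 17.25
tcp_pos: [565.5, -297.9, 119.8]
orientation: [0.0, 1.0, 0.0, 0.001]
wrist_force: [0.3, 1.3, -0.8]
finger_gap: 38.1
grasp_force: 10.0
............................................................
............................................................
............................................................
............................................................
............................................................
............................................................
............................................................
............................................................
............................................................
............................................................
.........................#######........................
[... 463 characters left out ...]
################.............
.........#######################################............
.........#######################################............
........#####.#############################.#####...........
........####....#########################....####...........
.......#####.....#######################.....#####..........
.......####........###################.......#####..........
......#####.........#################.........#####.........
......#####..........###############..........#####.........
.....########.........#############............#####........
.....###########..........#####................#####........
....######.....###.............................######.......
```

```bash
python3 - <<'E'
from h import *;import pickle
s=pickle.load(open("w6.pkl","rb"));print(ray(s,316,219.5,98))
E
python3 -m crank '[{"tx":4,"ty":36.3,"tz":0,"turn":0},{"tx":4,"ty":37.5,"tz":0,"turn":0},{"tx":4,"ty":37.5,"tz":0,"turn":0},{"tx":4,"ty":37.5,"tz":0,"turn":0},{"tx":4,"ty":37.5,"tz":0,"turn":0},{"tx":0,"ty":0,"tz":0,"turn":0},{"tx":0,"ty":0,"tz":0,"turn":0},{"tx":0,"ty":0,"tz":-18,"turn":0},{"tx":0,"ty":0,"tz":-10,"turn":0},{"tx":0,"ty":0,"tz":-6,"turn":0},{"tx":0,"ty":0,"tz":-4,"turn":0},{"tx":0,"ty":0,"tz":0,"turn":0},{"tx":0,"ty":0,"tz":0,"turn":0},{"tx":0,"ty":0,"tz":0,"turn":0}]'
```

```text
[ 585.02912159 -296.95433692   98.        ]
time: 18.7
tcp_pos: [585.4, -111.5, 81.1]
orientation: [0.0, 1.0, 0.0, 0.0]
wrist_force: [-0.3, 0.8, -0.5]
finger_gap: 38.5
grasp_force: 10.0
```

```bash
python3 -m crank '[{"tx":0,"ty":0,"tz":-1.2,"turn":0},{"tx":0,"ty":0,"tz":0,"turn":0},{"tx":0,"ty":0,"tz":0,"turn":0}]'
python3 -m crank '[{"tx":0,"ty":0,"tz":0,"turn":0},{"tx":0,"ty":0,"tz":0,"turn":0},{"tx":0,"ty":0,"tz":0,"turn":0},{"tx":0,"ty":0,"tz":0,"turn":0},{"tx":0,"ty":0,"tz":20,"turn":0},{"tx":0,"ty":0,"tz":40,"turn":0},{"tx":0,"ty":0,"tz":40,"turn":0},{"tx":0,"ty":0,"tz":10,"turn":0},{"tx":-24,"ty":34,"tz":0,"turn":0},{"tx":-24,"ty":34,"tz":0,"turn":0},{"tx":-24,"ty":34,"tz":0,"turn":0},{"tx":-24,"ty":34,"tz":0,"turn":0},{"tx":-24,"ty":34,"tz":0,"turn":0},{"tx":-24,"ty":34,"tz":0,"turn":0},{"tx":0,"ty":0,"tz":0,"turn":0},{"tx":0,"ty":0,"tz":0,"turn":0},{"tx":0,"ty":0,"tz":0,"turn":0}]' 1
python3 - <<'E'
from h import *
from station import imaging
import pickle
s=imaging.snapshot("wrist");t=imaging.snapshot("top");pickle.dump((s,t),open("w7.pkl","wb"))
a=cv2.resize(s["frame"][0:150,330:530],(533,400))
b=cv2.resize(s["frame"][150:230,260:380],(600,400),interpolation=cv2.INTER_CUBIC)
c=np.hstack([a,b]);cv2.imwrite("pics/w7.png",cv2.resize(c,(800,282))[:,:,::-1])
E
```

```text
time: 19.0
tcp_pos: [585.4, -111.5, 79.7]
orientation: [0.0, 1.0, 0.0, 0.0]
wrist_force: [0.9, -0.7, 1.0]
finger_gap: 38.1
grasp_force: 10.0
time: 20.7
tcp_pos: [441.6, 92.1, 189.2]
orientation: [0.0, 1.0, -0.0, -0.0]
wrist_force: [0.1, -0.7, -0.3]
finger_gap: 93.0
grasp_force: 0.0
```

View pics/w7.png

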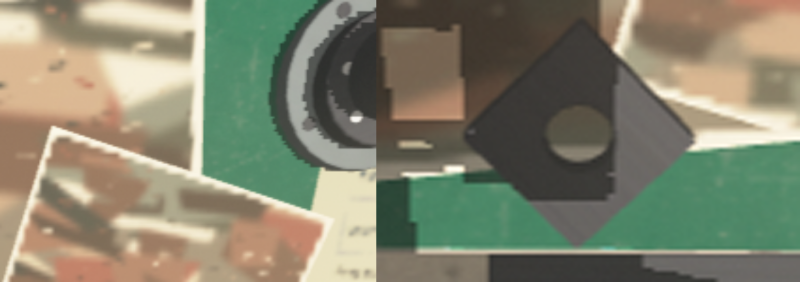

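The plate lies as a diamond, with corners in the crop at top (582,20), right (695,137), bottom (577,245) and left (463,130). The round stand is only partly in frame.

```bash
python3 - <<'E'
from h import *;import pickle
s,t=pickle.load(open("w7.pkl","rb"))
C=np.array([ray(s,260+(x-376.3)/3.53,150+y/3.525,14)[:2] for x,y in [(582,20),(695,137),(577,245),(463,130)]])
print(C.round(1),C.mean(0).round(1),np.linalg.norm(C-np.roll(C,-1,0),axis=1).round(1))
for a,b in [(0,1),(3,2),(0,3),(1,2)]: d=C[a]-C[b];print(np.degrees(np.arctan2(d[1],d[0])).round(1))
E
```

```text
[[474.3  90.7]
 [437.7  55.3]
 [401.5  92.1]
 [439.9 127.7]] [438.4  91.4] [51.  51.6 52.4 50.6]
44.0
42.8
-47.1
-45.5
```

```bash
python3 -m crank '[{"tx":-2.7,"ty":-1,"tz":0,"turn":0.1295},{"tx":0,"ty":0,"tz":-20,"turn":0.1295},{"tx":0,"ty":0,"tz":-20,"turn":0.1295},{"tx":0,"ty":0,"tz":-20,"turn":0.1295},{"tx":0,"ty":0,"tz":-20,"turn":0.1295},{"tx":0,"ty":0,"tz":-20,"turn":0.1295},{"tx":0,"ty":0,"tz":-25,"turn":0},{"tx":0,"ty":0,"tz":-20,"turn":0},{"tx":0,"ty":0,"tz":-12,"turn":0},{"tx":0,"ty":0,"tz":-7.5,"turn":0},{"tx":0,"ty":0,"tz":0,"turn":0},{"tx":0,"ty":0,"tz":0,"turn":0}]'
python3 -m crank '[{"tx":0,"ty":0,"tz":0,"turn":0},{"tx":0,"ty":0,"tz":0,"turn":0},{"tx":0,"ty":0,"tz":0,"turn":0},{"tx":0,"ty":0,"tz":0,"turn":0},{"tx":0,"ty":0,"tz":0,"turn":0},{"tx":0,"ty":0,"tz":0,"turn":0},{"tx":0,"ty":0,"tz":0,"turn":0},{"tx":0,"ty":0,"tz":0,"turn":0}]' 0 25
python3 -m crank '[{"tx":0,"ty":0,"tz":15,"turn":0},{"tx":0,"ty":0,"tz":35,"turn":0},{"tx":0,"ty":0,"tz":35,"turn":-0.1295},{"tx":0,"ty":0,"tz":0,"turn":-0.1295},{"tx":0,"ty":0,"tz":0,"turn":-0.1295},{"tx":0,"ty":0,"tz":0,"turn":-0.1295},{"tx":0,"ty":0,"tz":0,"turn":-0.1295},{"tx":0,"ty":0,"tz":0,"turn":-0.1295},{"tx":0,"ty":0,"tz":0,"turn":0},{"tx":0,"ty":0,"tz":0,"turn":0}]'
python3 - <<'E'
from h import *
from station import imaging
import pickle
s=imaging.snapshot("wrist");pickle.dump(s,open("w8.pkl","wb"))
f=s["frame"][190:310,250:380]; m=f.max(2)//26
print('\n'.join(''.join(str(v) for v in r) for r in m[::3,::2]))
E
```

```text
time: 22.0
tcp_pos: [439.0, 91.5, 25.7]
orientation: [0.0, 0.925, 0.379, 0.0]
wrist_force: [0.4, -0.3, 0.6]
finger_gap: 93.1
grasp_force: 0.0
time: 22.8
tcp_pos: [438.6, 91.5, 25.0]
orientation: [-0.0, 0.925, 0.379, -0.0]
wrist_force: [0.3, -0.3, 1.0]
finger_gap: 51.4
grasp_force: 25.0
time: 23.8
tcp_pos: [438.5, 91.5, 109.9]
orientation: [0.0, 1.0, 0.002, -0.0]
wrist_force: [-0.3, -0.6, -0.5]
finger_gap: 51.6
grasp_force: 25.0
22222222222333333333333333333333333333333355555544448888888888888
22222233333333333333333333333333333333333333334555559988888888888
23333333333357633333333333322222333333333333333333369999999888887
33333333333335733333333333333333333333333333333333357777799999999
33333333333346844333333333333333333333333333333333357777777777899
33333333444444844333333333333333333333333333333333357777777777777
33333333344444733333333333333333333333333344444444468889999999999
33333333333322222222222222222222222222222222222222222226999999999
33333333333222221222222222222222222222222222222222222222455666565
44444444443212212222222222222222222222222222222222222222355565555
55555555
[... 1271 characters left out ...]
2222222222222222222222222222222211111344
44441111115422222222222222222222222222222222222222222222211111144
44421111115422222222222222222222222222222222222222222222311111124
44411111135422222222222222222222222222222222222222222222221111113
44211111155422222222222222222222222222222222222222222223331111112
44111111355422222222222222222222222222222222222222222223332111111
42111111555522222222222222222222222222222222222222222222222111111
41111111555511111112222222222222222222222222222222222222222111111
31111113555555555555422222223333232233323333333333222222332211111
31111115555555555555434444422332222333323223322222332332322211111
31111135555555555555434444333333233333233222222222222222332221111
```

```bash
python3 - <<'E'
from h import *;import pickle
s=pickle.load(open("w8.pkl","rb"))
for v in (211,260,300): print(ray(s,315.5,v,99)[:2].round(1))
# square stand check from the w1 view and top view: foot contour
s=pickle.load(open("w1.pkl","rb"))
P=[ray(s,u,v,12)[:2] for u,v in [(124.5,61.5),(125.2,64.5)]];print(np.round(P,1))
for p in [(119,65,34),(129,64,12),(111,66,34)]: print(ray(s,*p)[:2].round(1))
s=pickle.load(open("w7.pkl","rb"))[0]
g=cv2.cvtColor(s["frame"],cv2.COLOR_RGB2GRAY);m=g[0:150,140:330]//26
print('\n'.join(''.join(str(v) for v in r) for r in m[::5,::3]))
E
```

```text
[467.2  92.9]
[437.2  92.7]
[410.1  92.6]
[[586.9 145. ]
 [583.8 144.8]]
[580.7 138.7]
[584.3 140.4]
[579.7 147.5]
8888888888888888888874444444444566666666666446666669999998877777
8888888888888887888884444444556666666666666666666665555554445567
8888888888887889999999999966666666666666666666666666555555667889
8999999999999999999888665666666666666666666666666666667777778999
9987766777776656665555666666666666666666666666666666668877788888
5555666678887654444446666666666666666666666666666666666777777777
6555555566777666545554666664456666666666666666666666666577776667
8444444444566666666666466666666666666646566666666666666657777777
9433333344456666666666646666666666666358554666666666666666777777
9543343334456666666666664666666666666333444666666666666666777654
9743433433445666667778887566666666666666666666666666666666666677
9944333333445677777778888856666666666666666666666666446666657766
7964444444445677877778888885666666666666666666666666666666665555
8995444444445667667777888888566666666666666666666666666666653444
8897444444444555555556667788856666666666666666666666666654444444
8898444444
[... 264 characters left out ...]
66777777788876555555566666665366666554444444444444
7777997777788888888888888765555555466665355665555544444445555555
8888898888888888888888777655222225555355555555444444444445677776
7777898888887668777666652222222222555555555554444444555545677777
8888789887777653332222222222222222245555555554444444444445677766
7777389422332222222222222222222222223444556654444444444455666555
3444445422222222222222222222221222222334555554444444444455666666
4433333522111111212212222222222222222244444444444444455555666666
3333444432222222222222222222222222222234444444444444555666666666
4444444442222222222222222222222222222224443434442222223233333556
4444443344222222222222222222222222222222222222222222222222222456
```

```bash
python3 - <<'E'
from h import *;import pickle
s=pickle.load(open("w7.pkl","rb"))[0]
for p in [(257,39,34),(223,31,12),(253,81.5,12),(298,56.5,12)]: print(ray(s,*p)[:2].round(1))
E
```

```text
[582.  145.9]
[592.9 181.8]
[548.1 156. ]
[570.9 110.7]
```

```bash
python3 -m crank '[{"tx":36.2,"ty":13.4,"tz":0,"turn":0},{"tx":36.2,"ty":13.4,"tz":0,"turn":0},{"tx":36.2,"ty":13.4,"tz":0,"turn":0},{"tx":36.2,"ty":13.4,"tz":0,"turn":0},{"tx":0,"ty":0,"tz":0,"turn":0},{"tx":0,"ty":0,"tz":0,"turn":0},{"tx":0,"ty":0,"tz":-30,"turn":0},{"tx":0,"ty":0,"tz":-15,"turn":0},{"tx":0,"ty":0,"tz":-8,"turn":0},{"tx":0,"ty":0,"tz":-8,"turn":0},{"tx":0,"ty":0,"tz":-6,"turn":0},{"tx":0,"ty":0,"tz":0,"turn":0},{"tx":0,"ty":0,"tz":0,"turn":0}]'
```

```text
time: 25.15
tcp_pos: [583.6, 145.2, 43.5]
orientation: [-0.0, 1.0, 0.0, 0.0]
wrist_force: [-0.4, 0.8, -0.3]
finger_gap: 51.9
grasp_force: 25.0
```

```bash
python3 -m crank '[{"tx":0,"ty":0,"tz":-4,"turn":0},{"tx":0,"ty":0,"tz":-1,"turn":0},{"tx":0,"ty":0,"tz":0,"turn":0},{"tx":0,"ty":0,"tz":0,"turn":0}]'
```

```text
time: 25.55
tcp_pos: [583.4, 145.2, 38.0]
orientation: [-0.0, 1.0, 0.0, 0.0]
wrist_force: [0.4, -0.1, -1.1]
finger_gap: 51.7
grasp_force: 25.0
```

```bash
python3 -m crank '[{"tx":0,"ty":0,"tz":-0.5,"turn":0},{"tx":0,"ty":0,"tz":0,"turn":0},{"tx":0,"ty":0,"tz":0,"turn":0},{"tx":0,"ty":0,"tz":0,"turn":0},{"tx":0,"ty":0,"tz":0,"turn":0},{"tx":0,"ty":0,"tz":0,"turn":0},{"tx":0,"ty":0,"tz":30,"turn":0},{"tx":0,"ty":0,"tz":40,"turn":0},{"tx":0,"ty":0,"tz":40,"turn":0},{"tx":0,"ty":0,"tz":40,"turn":0}]' 1
python3 -m crank '[{"tx":-12,"ty":-40,"tz":0,"turn":0},{"tx":-12,"ty":-40,"tz":0,"turn":0},{"tx":-12,"ty":-40,"tz":0,"turn":0},{"tx":-12,"ty":-40,"tz":0,"turn":0},{"tx":-12,"ty":-40,"tz":0,"turn":0},{"tx":-12,"ty":-40,"tz":0,"turn":0},{"tx":-12,"ty":-40,"tz":0,"turn":0},{"tx":-12,"ty":-40,"tz":0,"turn":0},{"tx":-12,"ty":-40,"tz":0,"turn":0},{"tx":-13,"ty":-42,"tz":0,"turn":0},{"tx":0,"ty":0,"tz":0,"turn":0},{"tx":0,"ty":0,"tz":0,"turn":0},{"tx":0,"ty":0,"tz":0,"turn":0}]'
python3 - <<'E'
from h import *
from station import imaging
import pickle
s=imaging.snapshot("wrist");t=imaging.snapshot("top");pickle.dump((s,t),open("w9.pkl","wb"))
f=s["frame"][160:230,270:360]; m=f.max(2)//26
print('\n'.join(''.join(str(v) for v in r) for r in m[::3,::2]))
E
```

```text
time: 26.55
tcp_pos: [583.1, 145.1, 189.1]
orientation: [-0.0, 1.0, 0.0, -0.0]
wrist_force: [1.6, 0.4, -0.3]
finger_gap: 92.8
grasp_force: 0.0
time: 27.85
tcp_pos: [462.6, -256.2, 187.4]
orientation: [-0.0, 1.0, 0.0, 0.0]
wrist_force: [-0.0, -1.2, -0.4]
finger_gap: 93.0
grasp_force: 0.0
888888844444444444444444444888887777778888888
888888844444444444444444444888888888888888888
778888743344444444444444444888888888888888888
777888733334333333334333443778888888888888888
888888844434444434444433444778888888888888888
877888844444444444444432222222788888888888888
776665633333333344443222222224338888888888888
788877744433333344432222444863335888888888888
887787844444444444432234444864333888888888888
444444444444444444422344444864434688888888888
444444444444444444422244444864334688888888888
444444444444444444432223444442234788888888888
444444444444444444443222222222337888888888887
888888864444444444444322222223478888888888886
888888886444444444444688523458888888888888886
888888888888888888888888888888888888888888886
888888888888888888888888888888888888888888885
888888888888888888888888888888888888888888885
888888888888888888888888888888888888888888884
888888888888888888888888888888888888888888874
888878788888888888888888888888888888888888864
888878788887888788878887888888888888888888864
888787778887888788888888888888888888888888864
778788888888878787878888888888888888888888854
```

```bash
python3 - <<'E'
from h import *;import pickle
s,t=pickle.load(open("w9.pkl","rb"))
for p in [(322.5,189),(308,189),(337,189),(322,175),(322,203)]: print(ray(s,*p,14)[:2].round(1))
E
```

```text
[ 459.1 -262.3]
[ 459.  -246.4]
[ 459.1 -278.2]
[ 474.8 -261.6]
[ 442.9 -261.8]
```

```bash
python3 -m crank '[{"tx":-2.5,"ty":-4,"tz":-40,"turn":0},{"tx":0,"ty":0,"tz":-40,"turn":0},{"tx":0,"ty":0,"tz":-40,"turn":0},{"tx":0,"ty":0,"tz":-25,"turn":0},{"tx":0,"ty":0,"tz":-12,"turn":0},{"tx":0,"ty":0,"tz":-5.5,"turn":0},{"tx":0,"ty":0,"tz":0,"turn":0},{"tx":0,"ty":0,"tz":0,"turn":0}]'
python3 -m crank '[{"tx":0,"ty":0,"tz":0,"turn":0},{"tx":0,"ty":0,"tz":0,"turn":0},{"tx":0,"ty":0,"tz":0,"turn":0},{"tx":0,"ty":0,"tz":0,"turn":0},{"tx":0,"ty":0,"tz":0,"turn":0},{"tx":0,"ty":0,"tz":0,"turn":0},{"tx":0,"ty":0,"tz":0,"turn":0},{"tx":0,"ty":0,"tz":0,"turn":0},{"tx":0,"ty":0,"tz":0,"turn":0},{"tx":0,"ty":0,"tz":0,"turn":0}]' 0 20
python3 -m crank '[{"tx":0,"ty":0,"tz":15,"turn":0},{"tx":0,"ty":0,"tz":40,"turn":0},{"tx":0,"ty":0,"tz":40,"turn":0},{"tx":0,"ty":0,"tz":25,"turn":0},{"tx":0,"ty":0,"tz":0,"turn":0},{"tx":0,"ty":0,"tz":0,"turn":0},{"tx":0,"ty":0,"tz":0,"turn":0}]'
python3 - <<'E'
from h import *
from station import imaging
import pickle
s=imaging.snapshot("wrist");pickle.dump(s,open("w10.pkl","wb"))
f=s["frame"][190:310,260:374]; m=f.max(2)//26
print('\n'.join(''.join(str(v) for v in r) for r in m[::4,::2]))
E
```

```text
time: 28.75
tcp_pos: [460.6, -261.1, 26.4]
orientation: [0.0, 1.0, 0.0, 0.001]
wrist_force: [-0.7, -1.2, -0.4]
finger_gap: 92.7
grasp_force: 0.0
time: 29.75
tcp_pos: [459.8, -260.9, 24.9]
orientation: [0.0, 1.0, 0.0, -0.0]
wrist_force: [-0.2, -0.0, -0.0]
finger_gap: 28.8
grasp_force: 20.0
time: 30.45
tcp_pos: [459.4, -260.6, 144.1]
orientation: [-0.0, 1.0, 0.0, -0.001]
wrist_force: [0.5, 0.1, -0.3]
finger_gap: 28.4
grasp_force: 20.0
444444444444444444444444444444444444444688888888888645555
444444444444444444444444444444444444444688888888888554555
444444444444444444444444444444444444444688888888888444444
444444444444444444444444444444444444444688888888887554455
444444444444444444444444444444444444444888888888887445555
444444444444444444444444444444444444444888888888886554454
844444444444444448888888444444444444444888888888885555445
888888888888888888888888888888888888888888888888885555455
888888888888888888888888888888888888888888888888875555555
888888888888888888888888887442588888888888888888875554444
888888888888888888888422222222222223888888888888865444454
8888888888888888886222222
[... 376 characters left out ...]
4443
333333333333311122221223444444444322222221113343333334433
333333333333311112221122222222222222222221113333333333333
333333333333211122222212222222222122222231111333333333333
333333333333111133322222221212122222223441111333333333333
333333333332111233444222222222222223444443111233333333333
113333333331111233444444444134444444444443111133333333311
113333333331111333444444444444444444444444111133333333311
113333333321111333444444444444444444444444111113333333311
113333333311112332444444444444444444444444311113333333311
332333333211113332444444444444444444444444411112333333333
333333333211113332444444444444444444444444411112333333333
333333333211123333444444444444444444444444431112333333333
```

```bash
python3 - <<'E'
from h import *;import pickle
s=pickle.load(open("w10.pkl","rb"))
z=133.3
for p in [(317,282),(317,260),(317,232),(291,260),(342,260),(317,273)]: print(p,ray(s,*p,z)[:2].round(1))
print("lower far edge",ray(s,317,229,z-14)[:2])
E
```

```text
(317, 282) [ 443.6 -260.3]
(317, 260) [ 458.2 -260.2]
(317, 232) [ 475.7 -260.2]
(291, 260) [ 458.2 -245.3]
(342, 260) [ 458.2 -274.7]
(317, 273) [ 449.7 -260.3]
lower far edge [ 471.5672534  -260.24584952]
```

```bash
python3 -m crank '[{"tx":12.4,"ty":40.6,"tz":0,"turn":0},{"tx":12.4,"ty":40.6,"tz":0,"turn":0},{"tx":12.4,"ty":40.6,"tz":0,"turn":0},{"tx":12.4,"ty":40.6,"tz":0,"turn":0},{"tx":12.4,"ty":40.6,"tz":0,"turn":0},{"tx":12.4,"ty":40.6,"tz":0,"turn":0},{"tx":12.4,"ty":40.6,"tz":0,"turn":0},{"tx":12.4,"ty":40.6,"tz":0,"turn":0},{"tx":12.4,"ty":40.6,"tz":0,"turn":0},{"tx":12.2,"ty":40.6,"tz":0,"turn":0},{"tx":0,"ty":0,"tz":0,"turn":0},{"tx":0,"ty":0,"tz":0,"turn":0},{"tx":0,"ty":0,"tz":-40,"turn":0},{"tx":0,"ty":0,"tz":-25,"turn":0},{"tx":0,"ty":0,"tz":-12,"turn":0},{"tx":0,"ty":0,"tz":-8,"turn":0},{"tx":0,"ty":0,"tz":-4,"turn":0},{"tx":0,"ty":0,"tz":0,"turn":0},{"tx":0,"ty":0,"tz":0,"turn":0},{"tx":0,"ty":0,"tz":0,"turn":0}]'
```

```text
time: 32.5
tcp_pos: [584.0, 145.2, 56.9]
orientation: [-0.0, 1.0, 0.0, 0.001]
wrist_force: [0.1, -0.4, -0.5]
finger_gap: 28.8
grasp_force: 20.0
```

```bash
python3 -m crank '[{"tx":0,"ty":0,"tz":-3,"turn":0},{"tx":0,"ty":0,"tz":0,"turn":0},{"tx":0,"ty":0,"tz":0,"turn":0},{"tx":0,"ty":0,"tz":0,"turn":0}]'
```

```text
time: 32.9
tcp_pos: [583.6, 145.2, 53.0]
orientation: [0.0, 1.0, 0.0, -0.0]
wrist_force: [-0.0, -0.7, 0.2]
finger_gap: 28.9
grasp_force: 20.0
```

```bash
python3 -m crank '[{"tx":0,"ty":0,"tz":-1.3,"turn":0},{"tx":0,"ty":0,"tz":0,"turn":0},{"tx":0,"ty":0,"tz":0,"turn":0}]'
python3 -m crank '[{"tx":0,"ty":0,"tz":0,"turn":0},{"tx":0,"ty":0,"tz":0,"turn":0},{"tx":0,"ty":0,"tz":0,"turn":0},{"tx":0,"ty":0,"tz":0,"turn":0},{"tx":0,"ty":0,"tz":0,"turn":0},{"tx":0,"ty":0,"tz":20,"turn":0},{"tx":0,"ty":0,"tz":40,"turn":0},{"tx":0,"ty":0,"tz":40,"turn":0},{"tx":0,"ty":0,"tz":40,"turn":0},{"tx":-30,"ty":-31,"tz":8,"turn":0},{"tx":-30,"ty":-31,"tz":0,"turn":0},{"tx":-30,"ty":-31,"tz":0,"turn":0},{"tx":-30,"ty":-31,"tz":0,"turn":0},{"tx":0,"ty":0,"tz":0,"turn":0},{"tx":0,"ty":0,"tz":0,"turn":0},{"tx":0,"ty":0,"tz":0,"turn":0}]' 1
python3 - <<'E'
from h import *
from station import imaging
import pickle
s=imaging.snapshot("wrist");t=imaging.snapshot("top");pickle.dump((s,t),open("w11.pkl","wb"))
a=cv2.resize(s["frame"][:220],(800,275));
b=cv2.resize(t["frame"][150:210,225:385],(800,300),interpolation=cv2.INTER_CUBIC)
cv2.imwrite("pics/fin.png",np.vstack([a,b])[:,:,::-1])
E
```

```text
time: 33.2
tcp_pos: [583.6, 145.1, 51.6]
orientation: [0.0, 1.0, 0.0, -0.0]
wrist_force: [0.2, 0.5, -0.8]
finger_gap: 28.7
grasp_force: 20.0
time: 34.8
tcp_pos: [464.1, 21.5, 199.7]
orientation: [-0.0, 1.0, 0.0, 0.0]
wrist_force: [0.0, 0.1, 0.4]
finger_gap: 92.9
grasp_force: 0.0
```

View pics/fin.png

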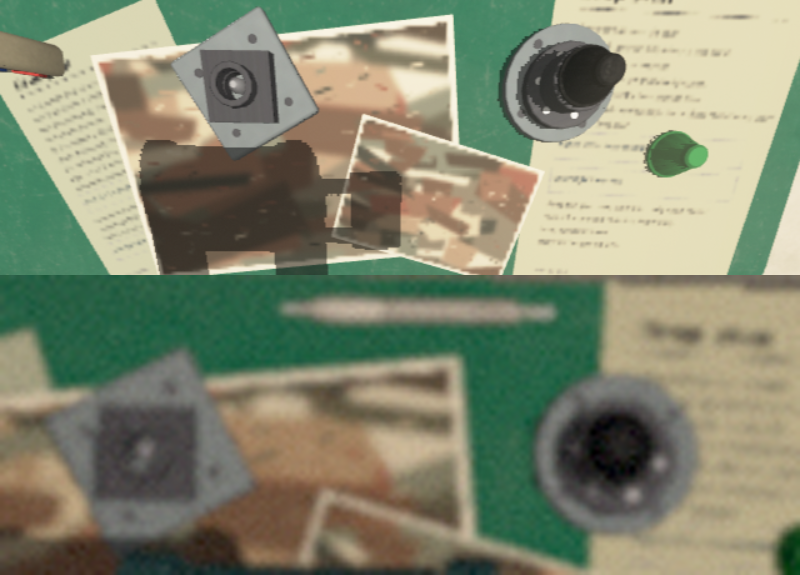

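Both stacks look right. The collar sits on the plate around the pin at about (237,84), and the funnel stands upright on the sleeve and ring. In the top view the funnel's centre is at crop pixel (621,447), so I'll check its offset from the pin before handing in.

```bash
python3 - <<'E'
from h import *;import pickle
s,t=pickle.load(open("w11.pkl","rb"))
for n,x,y,z in [("foot",616,453,12),("funnel",621,447,58),("plate",145,453,26),("sqfoot",151,442,12)]: print(n,ray(t,225+x/5-.4,150+(y-275)/5-.4,z)[:2].round(1))
E
```

```text
foot [ 586.6 -110. ]
funnel [ 586.8 -110.4]
plate [582.9 147.9]
sqfoot [590.  146.6]
```

Everything is centred, so I'm handing in.

```bash
python3 -c "
from station import arm
print(arm.finish_job())"
```

```text
the job is handed in; nothing more can be done
None
```

Both lens mounts are stacked in order and handed in at about 35 s; the last pictures show each stack upright and centred on its pin, and no contact with the timer, red case or stylus, though no verdict came back.

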